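Push the plate out past the end of the ledge

ROBOT

A 6-joint arm with a two-finger parallel gripper is mounted at the origin on a cart in front of the work surface, level with it; the furniture and walls round the work are solid. World frame = base frame: x ahead of the robot, y to its left, z up, the work surface at z = 0. Lengths are in m, angles in rad, forces in N, time in s.
With the tool pointing down it reaches from about 0.3 to 0.775 m from the base axis. Payload 14.6 kg.
Tool frame: the origin (TCP) lies midway between the tips of the shut fingers; the grasp point (between the pads) lies 19 mm behind it (r.grasp_offset is the distance from the TCP to the grasp point, in m); z points along the fingers, y is the line along which they close (so a half turn about z gives the same grasp; the last joint's range is limited). The gripper opens to 94 mm and grips with 3 to 60 N. Pads are 16 mm wide; open, the fingers measure 119 mm over their backs; the gripper's body (75 mm by 177 mm) begins 78 mm behind the grasp point.
Start: joints at [-1.195, 0.3, 1.521, -0, 1.321, -0.067], TCP at [0.236, -0.497, 0.173] pointing down, gripper open.
Joint ranges: [-3.03, 3.03], [-0.79, 2.21], [0.23, 2.52], [-1.04, 4.18], [0, 3.07], [-2.55, 2.55]. Speed limits (rad/s): [2.22, 2.22, 2.57, 3.14, 3.14, 3.14].

INTERFACE

Orientations are given as a unit quaternion [w, x, y, z].
In Python, from station import r gives the robot as it stands.
- The arm moves only by the tool step_arm, never from a script. Its argument "commands" is a list of rows, each a list of 3 entries, a list of its own where there are three numbers: the turn, a rotation vector about the world's x, y, z in rad, then the shift along the world's x, y, z in cm, then the finger opening in cm, from 0 to 9.4. In form: [[[wx, wy, wz], [dx, dy, dz], claw], ...]. A call has 1 to 8 rows; each row shifts and turns the commanded pose from where the row before left it; what a row does not reach is not made up. A row lasts 1/10 s, in which the tool goes at most 50 mm and 8.59 degrees, less where a joint would pass 70% of its speed; a pose out of reach is approached as far as the arm can. A call is refused whole if a number of a shift passes 5 or a number of a turn 0.15, either way. A call with a gripper value outside its range is refused whole. The fingers move at their own pace and stop on an object; the grip force is fixed at half the most. Time passes only in rows, so rows that do not move let the fingers close. It gives the time, the measured TCP pose, the force, the opening and the grip force at its end, in the units of the state.
- r.state(): the state, without advancing time (a new reading comes with each control period).
- r.snapshot(name): name is "scene" or "top" or "wrist"; returns a dict with "color" (384x512x3 uint8, red, green, blue), "fx", "fy", "cx", "cy" (pixels), "R" (3x3) and "t" (3): a world point X has camera coordinates R X + t. Camera axes: x right, y down, z forward; pixel columns grow to the right and rows downward; lengths in m; the calibration is good to about 2 mm. A picture is of the moment at which its call begins. There is no depth.
- r.finish_job(): hands the job in; it is judged then, once.
Trained networks look in a picture, given as the dict that the camera call returned (one of the last four; its "shot" number tells which), for a name from the list of things; names that differ only in an ending like _2 or _b are one class to them, and where a whole thing is asked for, a point or a joint stands for the part that bears it (a point fixed in the world has none). Each returns a list of dicts, best first, with "confidence" (0 to 1); they miss things now and then, are a little off and sometimes report something else, mostly with a low value. They report only what shows in the picture. A call takes as long as a camera call. They do not tell look-alikes from the thing itself.
- r.search_frame(picture, label): "box" ([left, top, width, height] in pixels, round what is visible of it).
The state is a dict: "clock": time; "joints": joint angles; "dq": joint speeds; "joint_torque": joint torques, N m; "eef_pos": TCP position; "tool_rot": TCP orientation; "contact_force": force on the tool from outside, world axes, zero at the start; "torque": the same for the moment, N m; "opening": opening from 0.0 (shut) to 1.0 (fully open); "grip_force": force on a finger pad.
Only numpy, scipy, OpenCV 4.12 (cv2) and the standard library are available. Lean on these libraries where they do the work, as an engineer would, in place of code of your own. Each camera call takes 0.05 s, during which the arm holds its last target. There are 200 camera calls.

TASK

With the fingertip press the drop stop at the end of the raised ledge fully down first, leaving the plate where it is. Then push the dark plate along the ledge, out over that end, until about a third of its length overhangs so that its edge shows; leave it lying flat and in line with the ledge. Only touch and push: do not lift anything, and leave the small parts standing round the ledge where they are.

Things in the scene. Friction and masses are not known exactly. Their poses are not given: they have to be found in the camera images.
- ledge: Fixed raised ledge: bare-aluminium deck 108 (x) by 260 (y) by 12 mm on two grey risers. Origin: on the bench under the deck's centre; deck top 50 mm above it. Steel fence 10 mm thick along the far (+x) side: inner face at x = +42 mm, top 14 mm above the deck. No lip at the front, x = -54 mm. The drop stop is at the y = +130 mm end. Place varies; turned up to 13 degrees.
- ledge_end (a point): Middle of the deck's top edge at the +y end of the ledge (y = +130 mm, 50 mm above the bench); axes as the ledge's.
- plate_mid (a point): Centre of the dark flat plate with four small holes that lies loose on the deck: 55 (x) by 70 (y, its length, along the ledge within 6 degrees) by 8 mm thick, 0.07 to 0.13 kg; the point is half-way up, 4 mm above its underside. Starts 5 to 22 mm off the fence, leading edge 42 to 152 mm short of the +y end. It slides when its rear edge is pushed with fingertips 3 mm above the deck.
- drop_stop (a joint): Travel of the drop stop, m: 0 is up (top 12 mm above the deck, so the plate cannot pass), 0.022 fully down (top 10 mm below the deck). Starts 0 to 5 mm down. A stiff slide: pushing it down takes about 5 N plus a little for speed; it stays where it is left.
- stop_pad (a point): Centre of the top of the drop stop's ribbed steel thumb pad, where it is pressed; moves with the stop. Pad 26 mm (ledge x) by 38 mm (ledge y), just off the +y end of the ledge; this point is 21 mm outside the end, on the ledge's centre line.
- ring: Bystander: loose steel ring, 42 mm across, 12 mm high, on the bench off the +y end of the ledge. Origin: centre of its underside.
- bush: Bystander: loose grey stepped bush, 26 mm across, 18 mm high, on the bench off the +y end of the ledge. Origin: centre of its underside.
- fitting: Bystander: loose grey stepped turned part, 18 mm across, 30 mm high, standing on the bench in front (-x side) of the ledge. Origin: centre of its underside.
There are look-alikes about, which are no part of the job. What is shaped like the part that bears plate_mid but turquoise is not meant.

How it is judged:
On the way, in this order (a step that is already met when the one before it is completed fails the run):
1. the drop stop is pressed fully down while the plate is still where it was (within 20 mm) (value of joint drop_stop above 0.018 m and distance of plate_mid from where it was at the start of the episode below 0.02 m), for 0.1 s.
2. the plate overhangs the end by 15 to 31 mm (y of plate_mid in the frame of ledge_end between -0.02 and -0.004 m), for 0.2 s.
At the end, for the whole second after the job is handed in: The plate stays flat on the deck (3 mm, 3 degrees), in line with the ledge within 0.2 rad, at most 30 mm to the front of its centre line, overhanging the stop end by 15 to 31 mm (centre 4 to 20 mm short of the end); the drop stop is down at least 18 of 22 mm (all of step 2 and x of plate_mid in the frame of ledge_end above -0.03 m and z of plate_mid in the frame of ledge_end between 0.001 and 0.007 m and angle between plate_mid's own z axis and vertical below 0.05 rad and angle between the y axis of plate_mid and the y axis of ledge, either way round below 0.2 rad and value of joint drop_stop above 0.018 m); the robot touches nothing.
It fails at once if the plate was lifted (z of plate_mid in the frame of ledge_end above 0.011 m).
It fails at once if the plate was tipped or pushed off the ledge (angle between plate_mid's own z axis and vertical above 0.35 rad or z of plate_mid in the frame of ledge_end below -0.015 m).
It fails at once if the ring was disturbed (moved over 15 mm) (distance of ring from where it was at the start of the episode above 0.015 m).
It fails at once if the bush was disturbed (moved over 15 mm) (distance of bush from where it was at the start of the episode above 0.015 m).
It fails at once if the turned part was disturbed (moved over 15 mm) (distance of fitting from where it was at the start of the episode above 0.015 m).
It also fails if it takes over 42 s, if anything falls off the work surface, if the arm or the gripper's body presses on something with over 40 N, if the wrist force passes 120 N, or if a joint passes its speed limit or range.

## Working session

There is one attempt and no reset: what is moved stays moved. The work goes in short steps, Python scripts to look and compute and a tool call to move; the robot and the scene stay as the last step left them, time stands still between calls to the robot, and variables do not carry over. Pictures are saved under pics/ and viewed, at most 10 in all, crops included, and the job is handed in when it is done.

Besides the shell and the picture viewer there is one more tool, called after "Request:" by a JSON object that holds its "fn" and its "kwargs", one argument or row to a line. step_arm: Moves the arm, as the interface text tells. Its arguments: {"type":"object","properties":{"commands":{"type":"array"}},"required":["commands"]}

```bash
mkdir -p pics; cat > h.py <<'E'
import numpy as np,cv2
from station import r
def ray(p,u,v,z):
    R=np.array(p["R"]);t=np.array(p["t"]);c=-R.T@t
    d=R.T@np.array([(u-p["cx"])/p["fx"],(v-p["cy"])/p["fy"],1])
    return c+d*(z-c[2])/d[2]
def proj(p,X):
    q=np.array(p["R"])@np.array(X)+np.array(p["t"]);return p["fx"]*q[0]/q[2]+p["cx"],p["fy"]*q[1]/q[2]+p["cy"]
E
python3 - <<'E'
from h import *
ims=[]
for n in("scene","top"):
    p=r.snapshot(n);im=np.ascontiguousarray(p["color"][:,:,::-1])
    cv2.imwrite(f"pics/{n}0.png",cv2.resize(im,(800,600),interpolation=cv2.INTER_CUBIC))
    for l,z in(("ledge",.05),("plate_mid",.058),("drop_stop",.06),("stop_pad",.06),("ring",.012),("bush",.018),("fitting",.03)):
        for d in r.search_frame(p,l)[:3]:
            b=d["box"];print(n,l,np.round(b),round(d["confidence"],2),ray(p,b[0]+b[2]/2,b[1]+b[3]/2,z).round(3))
print(r.state()["eef_pos"],r.state()["tool_rot"],r.state()["clock"])
E
```

```text
scene ledge [296. 176.   6.  13.] 0.41 [ 0.398 -0.013  0.05 ]
scene plate_mid [197. 281.  45.  37.] 0.88 [0.417 0.33  0.058]
scene plate_mid [248. 157.  37.  32.] 0.81 [ 0.474 -0.004  0.058]
scene drop_stop [235. 204.  18.  16.] 0.68 [0.467 0.13  0.06 ]
scene stop_pad [236. 203.  15.  16.] 0.81 [0.47  0.127 0.06 ]
scene ring [212. 238.  21.  16.] 0.8 [0.488 0.195 0.012]
top ledge [235. 141. 152.  62.] 0.86 [ 0.486 -0.01   0.05 ]
top plate_mid [286. 156.  41.  36.] 0.83 [ 0.482 -0.001  0.058]
top plate_mid [141. 184.  40.  34.] 0.76 [0.427 0.293 0.058]
top drop_stop [235. 168.  21.  17.] 0.55 [0.475 0.123 0.06 ]
top stop_pad [237. 171.  18.  13.] 0.76 [0.474 0.121 0.06 ]
top ring [205. 159.  19.  25.] 0.74 [0.49  0.191 0.012]
top bush [211. 201.  13.  11.] 0.53 [0.417 0.183 0.018]
top fitting [324. 208.   6.   7.] 0.37 [ 0.406 -0.046  0.03 ]
[ 0.2356327  -0.49695541  0.17346313] [ 2.48998895e-05  9.75591422e-01  2.19593664e-01 -1.40559037e-05] 0.8
```

View pics/top0.png

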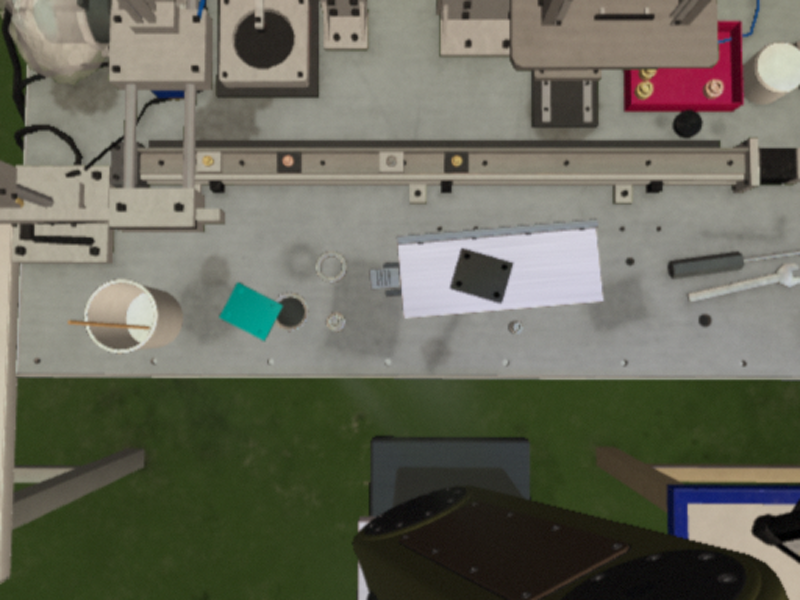

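View pics/scene0.png

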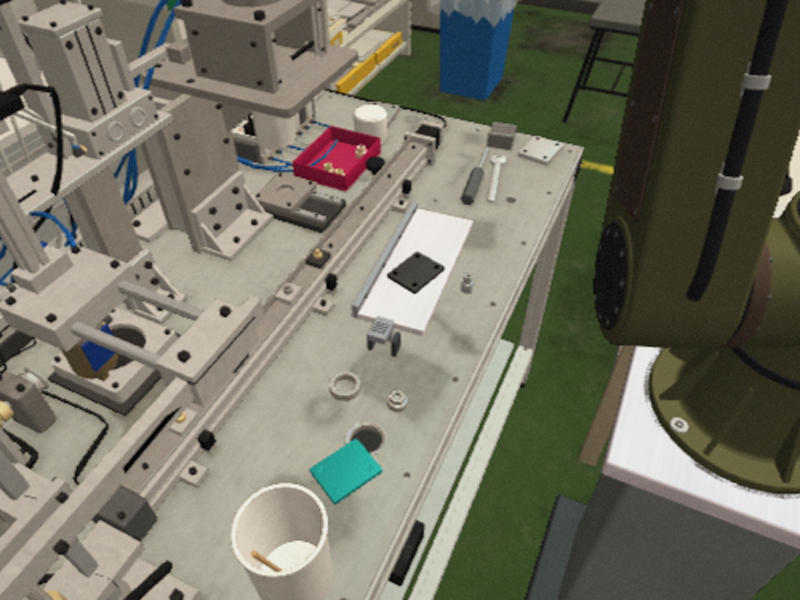

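The top view shows the ledge deck with corners near (404,318), (603,300), (597,222) and (398,240). The dark plate is near (481,276) and turned on the deck. The pad is at (385,278), the ring at (331,266), the bush at (336,322) and the fitting at (515,327). The scene view agrees.

```bash
cat >> h.py <<'E'
def measure(p,verbose=1):
    im=p["color"].astype(int);s=im.sum(2)
    u0,v0=proj(p,[.48,0,.05])
    roi=np.zeros(s.shape,np.uint8);roi[130:215,225:400]=1
    deck=((s>640)&(roi>0)).astype(np.uint8)
    def big(m):
        n,l,st,c=cv2.connectedComponentsWithStats(m);k=1+np.argmax(st[1:,4]);return (l==k).astype(np.uint8)
    def rect(m,z):
        c=max(cv2.findContours(m,0,1)[0],key=cv2.contourArea)[:,0]
        h=cv2.convexHull(c)[:,0]
        w=np.array([ray(p,a,b,z)[:2] for a,b in h],np.float32)
        return cv2.minAreaRect(w*1000)
    d=rect(big(deck),.05)
    dark=((s<200)&(roi>0)).astype(np.uint8)
    pl=rect(big(dark),.058)
    return d,pl
E
python3 - <<'E'
from h import *
p=r.snapshot("top");print(measure(p))
p["color"][:,:,0]
im=p["color"];print(im[165,240:330:6].tolist(),im[175,300].tolist(),im[172,250:265].sum(1))
crop=im[125:225,190:400,::-1];cv2.imwrite("pics/crop0.png",cv2.resize(crop,None,fx=3.8,fy=3.8,interpolation=cv2.INTER_CUBIC))
E
```

```text
(((516.3624877929688, -85.75228881835938), (8.34123420715332, 69.52371978759766), 2.3423702716827393), ((477.45159912109375, -3.0022659301757812), (65.80327606201172, 50.69069290161133), 74.05653381347656))
[[142, 141, 134], [140, 140, 135], [143, 144, 138], [208, 205, 216], [208, 206, 216], [206, 205, 215], [205, 203, 213], [205, 203, 214], [203, 202, 213], [69, 66, 63], [43, 42, 35], [56, 54, 49], [58, 57, 52], [135, 131, 138], [202, 200, 213]] [58, 57, 52] [417 420 415 418 409 355 571 618 625 620 620 620 622 625 626]
```

View pics/crop0.png

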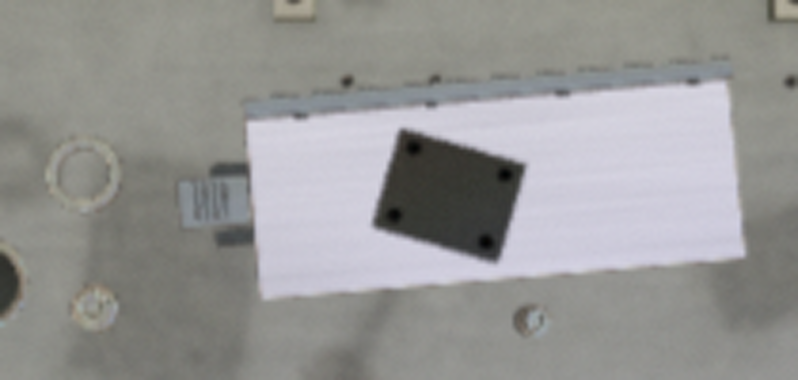

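The crop shows the plate turned about 20° relative to the ledge, more than the 6° stated, so the push has to square it up. I'll fix the deck threshold and compute the frame.

```bash
sed -i 's/s>640/s>545/; s/s<200)/s<270)/' h.py
cat >> h.py <<'E'
def frame(d):
    b=cv2.boxPoints(d); e=[b[1]-b[0],b[2]-b[1]]; a=max(e,key=np.linalg.norm); a=a/np.linalg.norm(a); a=a*np.sign(a[1])
    return np.array(d[0]),np.array([a[1],-a[0]]),a  # centre, ex, ey (mm); deck visible
E
python3 - <<'E'
from h import *
p=r.snapshot("top");d,pl=measure(p);print(d,pl)
c,ex,ey=frame(d);print("ey",ey,"yaw",np.degrees(np.arctan2(-ey[0],ey[1])))
print("box corners plate ledge frame",[( round(float((q-c)@ex),1),round(float((q-c)@ey),1)) for q in cv2.boxPoints(pl)])
print("end",c+130*ey,"pad",c+ (d[1][0] if d[1][0]>d[1][1] else d[1][1])/2*ey)
for n in ("drop_stop","stop_pad"):
    b=r.search_frame(p,n)[0]["box"];print(n,b,ray(p,b[0]+b[2]/2,b[1]+b[3]/2,.06))
E
```

```text
((481.0084228515625, -28.077880859375), (95.5715103149414, 258.71966552734375), 5.192129611968994) ((477.31195068359375, -2.9325714111328125), (67.427490234375, 52.8129768371582), 73.8358154296875)
ey [-0.09049573  0.99589676] yaw 5.1921268
box corners plate ledge frame [(-38.3, 3.6), (10.9, -15.6), (35.5, 47.2), (-13.7, 66.4)]
end [469.2439785  101.38870239] pad [469.3019104  100.75115967]
drop_stop [237.9, 170.2, 17.1, 12.9] [0.47546793 0.12055316 0.06      ]
stop_pad [234.4, 168.9, 21.2, 13.5] [0.47748312 0.12348757 0.06      ]
```

Request:
{"fn": "step_arm", "kwargs": {
  "commands": [
    [[0, 0, 0.087], [1.7, 4.45, 0], 0],
    [[0, 0, 0.087], [1.7, 4.45, 0], 0],
    [[0, 0, 0.087], [1.7, 4.45, 0], 0],
    [[0, 0, 0.087], [1.7, 4.45, 0], 0],
    [[0, 0, 0.087], [1.7, 4.45, 0], 0],
    [[0, 0, 0.087], [1.7, 4.45, 0], 0],
    [[0, 0, 0.087], [1.7, 4.45, 0], 0],
    [[0, 0, 0.087], [1.7, 4.45, 0], 0]
  ]
}}

```text
clock: 1.8
eef_pos: [0.3719, -0.1392, 0.1738]
tool_rot: [0.0, 0.841, 0.541, 0.0]
contact_force: [0.9, -1.2, 0.3]
opening: 0.355
grip_force: 0.0
```

Request:
{"fn": "step_arm", "kwargs": {
  "commands": [
    [[0, 0, 0.087], [1.7, 4.45, 0], 0],
    [[0, 0, 0.087], [1.7, 4.45, 0], 0],
    [[0, 0, 0.087], [1.7, 4.45, 0], 0],
    [[0, 0, 0.087], [1.7, 4.45, 0], 0],
    [[0, 0, 0.087], [1.7, 4.45, -2], 0],
    [[0, 0, 0.087], [1.7, 4.45, -3], 0],
    [[0, 0, 0], [0, 0, 0], 0],
    [[0, 0, 0], [0, 0, 0], 0]
  ]
}}

```text
clock: 2.6
eef_pos: [0.4709, 0.12, 0.127]
tool_rot: [-0.0, 0.674, 0.739, -0.001]
contact_force: [-0.2, -0.4, -0.1]
opening: 0.006
grip_force: 0.0
```

```bash
python3 - <<'E'
from h import *
s=r.state();print(s)
p=r.snapshot("wrist");cv2.imwrite("pics/w1.png",p["color"][:,:,::-1])
E
```

```text
{'clock': 2.6, 'joints': array([ 1.74213592e-01,  2.04401559e-01,  1.75384501e+00, -1.34657795e-04,
        1.18478264e+00,  8.33597209e-02]), 'dq': array([-0.03566729, -0.0390757 , -0.00301993, -0.00178597,  0.00503205,
        0.00151142]), 'joint_torque': array([ 2.05172248e+00, -4.28153336e+01, -3.26762116e+01,  1.54448915e-01,
       -1.55648952e-01, -2.12190708e-02]), 'eef_pos': array([0.47087397, 0.11999694, 0.12698785]), 'tool_rot': array([-3.89073031e-04,  6.74247735e-01,  7.38504889e-01, -6.06988078e-04]), 'contact_force': array([-0.24986856, -0.38134569, -0.11850652]), 'torque': array([ 0.00885522, -0.06941244,  0.03293012]), 'grip_force': 0.0, 'opening': 0.006146060284075068}
```

View pics/w1.png

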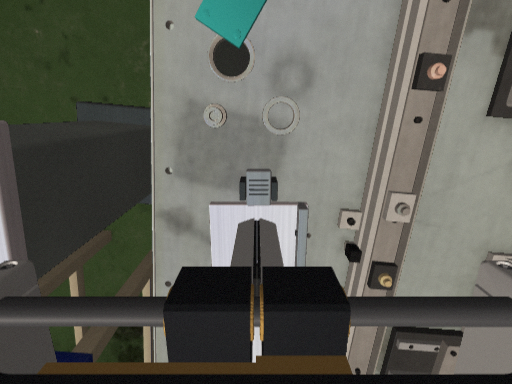

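The wrist view shows the pad at about (258,187), the deck end at row 204, and the shut fingertips aligned in yaw.

```bash
python3 - <<'E'
from h import *
p=r.snapshot("wrist")
for u,v,z in((258.5,187,.06),(210,204,.05),(297,204,.05),(258,172,.06)): print(ray(p,u,v,z).round(4))
print(proj(p,[.473,.1258,.06]))
for d in r.search_frame(p,"stop_pad"):print(d)
E
```

```text
[0.4724 0.1246 0.06  ]
[0.4222 0.0983 0.05  ]
[0.5158 0.1067 0.05  ]
[0.4705 0.1402 0.06  ]
(np.float64(259.19359057850596), np.float64(185.91675097250493))
{'box': [243.7, 167.2, 27.4, 34.1], 'confidence': 0.68}
```

Request:
{"fn": "step_arm", "kwargs": {
  "commands": [
    [[0, 0, 0], [0.2, 0.5, -3], 0],
    [[0, 0, 0], [0, 0, -2.4], 0],
    [[0, 0, 0], [0, 0, -0.6], 0],
    [[0, 0, 0], [0, 0, -0.5], 0],
    [[0, 0, 0], [0, 0, -0.5], 0],
    [[0, 0, 0], [0, 0, -0.5], 0]
  ]
}}

```text
clock: 3.35
eef_pos: [0.4738, 0.1245, 0.0532]
tool_rot: [0.001, 0.675, 0.738, 0.001]
contact_force: [-0.1, 0.5, 0.1]
opening: 0.004
grip_force: 0.0
```

Request:
{"fn": "step_arm", "kwargs": {
  "commands": [
    [[0, 0, 0], [0, 0, -0.4], 0],
    [[0, 0, 0], [0, 0, -0.4], 0],
    [[0, 0, 0], [0, 0, -0.3], 0],
    [[0, 0, 0], [0, 0, 0], 0]
  ]
}}

```text
clock: 3.75
eef_pos: [0.473, 0.1246, 0.0411]
tool_rot: [-0.0, 0.675, 0.738, -0.0]
contact_force: [0.0, -0.9, 0.1]
opening: 0.006
grip_force: 0.0
```

```bash
python3 - <<'E'
from h import *
p=r.snapshot("wrist");q=r.snapshot("scene")
a=p["color"][120:300,160:360,::-1];u,v=map(int,proj(q,r.state()["eef_pos"]));b=q["color"][max(v-60,0):v+60,u-66:u+67,::-1]
print(u,v,r.state()["contact_force"])
cv2.imwrite("pics/c2.png",np.hstack([cv2.resize(a,(400,360)),cv2.resize(b,(400,360),interpolation=cv2.INTER_CUBIC)]))
E
```

```text
242 215 [-0.65281284  0.40520579 -0.01853364]
```

View pics/c2.png

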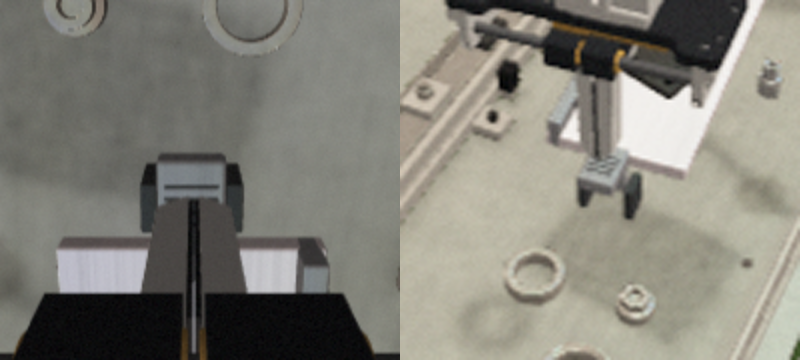

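The fingertip is centred over the pad but not yet touching it, because the pad sits lower than assumed. I'll carry on down slowly.

Request:
{"fn": "step_arm", "kwargs": {
  "commands": [
    [[0, 0, 0], [0, 0, -0.4], 0],
    [[0, 0, 0], [0, 0, -0.4], 0],
    [[0, 0, 0], [0, 0, 0], 0]
  ]
}}

```text
clock: 4.15
eef_pos: [0.4728, 0.1246, 0.0328]
tool_rot: [-0.0, 0.675, 0.738, -0.0]
contact_force: [-0.3, 0.3, 0.1]
opening: 0.003
grip_force: 0.0
```

Request:
{"fn": "step_arm", "kwargs": {
  "commands": [
    [[0, 0, 0], [0, 0, -0.4], 0],
    [[0, 0, 0], [0, 0, -0.4], 0],
    [[0, 0, 0], [0, 0, 0], 0]
  ]
}}

```text
clock: 4.45
eef_pos: [0.4732, 0.1246, 0.025]
tool_rot: [-0.0, 0.675, 0.738, -0.0]
contact_force: [-0.4, 0.6, -0.5]
opening: 0.003
grip_force: 0.0
```

```bash
python3 - <<'E'
from h import *
p=r.snapshot("wrist");q=r.snapshot("scene")
a=p["color"][120:300,160:360,::-1];u,v=242,210;b=q["color"][max(v-40,0):v+40,u-44:u+45,::-1]
print(r.state()["contact_force"], proj(q,r.state()["eef_pos"]))
cv2.imwrite("pics/c3.png",np.hstack([cv2.resize(a,(400,360)),cv2.resize(b,(400,360),interpolation=cv2.INTER_CUBIC)]))
E
```

```text
[-0.2829506  -0.72544372 -0.36551449] (np.float64(242.98058845999063), np.float64(220.19983821780863))
```

View pics/c3.png

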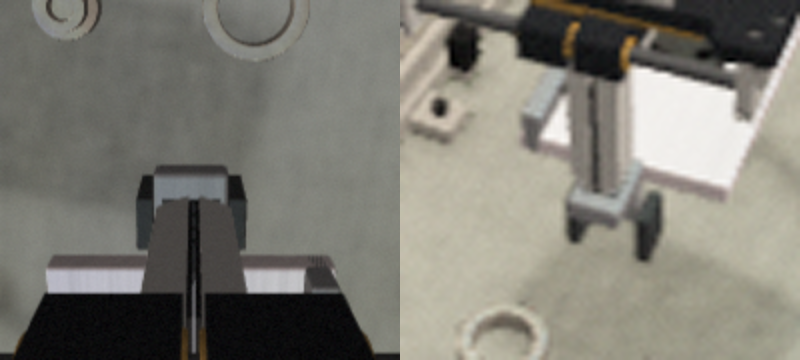

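The pad top has sunk a few pixels relative to its guides, so the finger is now pressing it. I'll continue until it hits the end stop.

Request:
{"fn": "step_arm", "kwargs": {
  "commands": [
    [[0, 0, 0], [0, 0, -0.4], 0],
    [[0, 0, 0], [0, 0, -0.4], 0]
  ]
}}

```text
clock: 4.75
eef_pos: [0.4734, 0.1247, 0.0175]
tool_rot: [0.0, 0.675, 0.738, 0.0]
contact_force: [-0.7, -0.9, 4.2]
opening: 0.005
grip_force: 2.4
```

Request:
{"fn": "step_arm", "kwargs": {
  "commands": [
    [[0, 0, 0], [0, 0, -0.3], 0],
    [[0, 0, 0], [0, 0, -0.3], 0]
  ]
}}

```text
clock: 4.95
eef_pos: [0.4733, 0.1247, 0.0113]
tool_rot: [0.0, 0.675, 0.738, 0.0]
contact_force: [-0.2, -0.2, 4.3]
opening: 0.007
grip_force: 2.3
```

```bash
python3 - <<'E'
from h import *
p=r.snapshot("wrist");q=r.snapshot("scene")
a=p["color"][120:300,160:360,::-1];u,v=242,210;b=q["color"][max(v-40,0):v+40,u-44:u+45,::-1]
print(r.state()["contact_force"],r.state()["eef_pos"])
cv2.imwrite("pics/c4.png",np.hstack([cv2.resize(a,(400,360)),cv2.resize(b,(400,360),interpolation=cv2.INTER_CUBIC)]))
E
```

```text
[-0.6240232   0.7554029   0.64416083] [0.47313951 0.12462452 0.01100189]
```

View pics/c4.png

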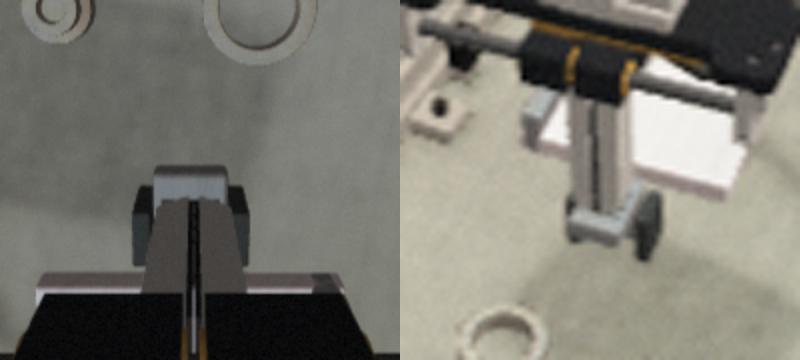

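The pad tracks the tip. I'll continue to the hard stop.

Request:
{"fn": "step_arm", "kwargs": {
  "commands": [
    [[0, 0, 0], [0, 0, -0.2], 0],
    [[0, 0, 0], [0, 0, -0.1], 0]
  ]
}}

```text
clock: 5.25
eef_pos: [0.4732, 0.1246, 0.0084]
tool_rot: [-0.0, 0.675, 0.738, -0.0]
contact_force: [-0.6, -0.8, 4.8]
opening: 0.004
grip_force: 2.2
```

Request:
{"fn": "step_arm", "kwargs": {
  "commands": [
    [[0, 0, 0], [0, 0, -0.2], 0],
    [[0, 0, 0], [0, 0, -0.1], 0]
  ]
}}

```text
clock: 5.45
eef_pos: [0.4735, 0.1247, 0.0074]
tool_rot: [0.0, 0.675, 0.738, 0.0]
contact_force: [-16.3, -3.2, 45.7]
opening: 0.004
grip_force: 22.9
```

Force has risen to 46 N, so the stop is at its hard end. I'll retract and move behind the plate.

Request:
{"fn": "step_arm", "kwargs": {
  "commands": [
    [[0, 0, 0], [0, 0, 0.5], 0],
    [[0, 0, 0], [0, 0, 4.5], 0],
    [[0, 0, 0], [0, 0, 4.5], 0],
    [[0, 0, 0], [0.1, -3, 2], 0],
    [[0, 0, 0], [0.1, -4.5, 0], 0],
    [[0, 0, 0], [0.1, -4.5, 0], 2],
    [[0, 0, 0], [0.2, -4.5, 0], 2],
    [[0, 0, 0], [0.2, -3.3, 0], 2]
  ]
}}

```text
clock: 6.25
eef_pos: [0.4798, -0.0756, 0.1202]
tool_rot: [-0.0, 0.675, 0.738, -0.0]
contact_force: [0.9, 0.2, -0.3]
opening: 0.202
grip_force: 0.0
```

```bash
python3 - <<'E'
from h import *
s=r.state();print(s["eef_pos"],s["opening"],s["tool_rot"],s["contact_force"])
p=r.snapshot("wrist");q=r.snapshot("top")
a=p["color"][:,:,::-1];b=q["color"][125:225,190:400,::-1]
cv2.imwrite("pics/c5.png",np.vstack([cv2.resize(a[:280],(640,350)),cv2.resize(b,(640,250))]))
E
```

```text
[ 0.47976582 -0.07564604  0.12024557] 0.20200949260914494 [-8.55020694e-05  6.74923149e-01  7.37888012e-01 -1.34195039e-04] [ 0.89134211  0.23967448 -0.26763809]
```

View pics/c5.png

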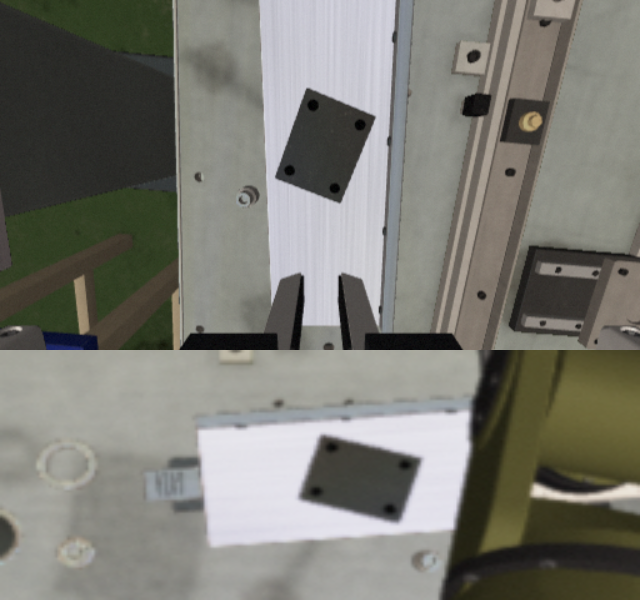

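The wrist view shows the plate untouched, with its rear corner at about (273,162) px. The top view shows the pad sunk. I'll check the geometry from these pixels.

```bash
cat >> h.py <<'E'
O=np.array([.487,-.0275]);EX=np.array([.9959,.0905]);EY=np.array([-.0905,.9959])
def led(X): d=np.array(X)[:2]-O; return np.round(1000*np.array([d@EX,d@EY]),1)
def wplate():
    p=r.snapshot("wrist");s=p["color"].astype(int).sum(2);best=None
    b=[d for d in r.search_frame(p,"plate_mid")][0]["box"];x,y,w,h=[int(k) for k in b]
    m=np.zeros(s.shape,np.uint8);sl=(slice(max(y-6,0),y+h+6),slice(max(x-6,0),x+w+6));m[sl]=(s[sl]<330)
    c=max(cv2.findContours(m,0,1)[0],key=cv2.contourArea)[:,0]
    w=np.array([led(ray(p,a,q,.058)) for a,q in cv2.convexHull(c)[:,0]],np.float32)
    return b,cv2.minAreaRect(w),np.round(cv2.boxPoints(cv2.minAreaRect(w)),1).tolist()
E
python3 - <<'E'
from h import *
print(wplate());p=r.snapshot("wrist")
# deck edges: front edge (265,100)/1.25, fence inner (393,100)/1.25
for u,v,z in((265,100,.05),(270,250,.05),(391,100,.05),(384,250,.05)):print(led(ray(p,u/1.25,v/1.25,z)))
print("tcp",led(r.state()["eef_pos"]))
E
```

```text
([220.2, 71.5, 81.5, 91.8], ((-9.54654312133789, 26.45110321044922), (68.66075134277344, 54.14714813232422), 68.6364517211914), [[-47.29999923706055, 4.300000190734863], [3.200000047683716, -15.399999618530273], [28.200000762939453, 48.599998474121094], [-22.299999237060547, 68.30000305175781]])
[-53.   62.8]
[-54.1 -54.6]
[41.1 62.6]
[ 41.4 -54.8]
tcp [-11.1 -44.5]
```

Request:
{"fn": "step_arm", "kwargs": {
  "commands": [
    [[0, 0, 0], [0, 0, -3.5], 2],
    [[0, 0, 0], [0, 0, -2.2], 2],
    [[0, 0, 0], [0, 0, -0.9], 2],
    [[0, 0, 0], [-0.09, 1, 0], 2],
    [[0, 0, 0], [-0.07, 0.8, 0], 2],
    [[0, 0, 0], [0, 0, 0], 2]
  ]
}}

```text
clock: 7.1
eef_pos: [0.4791, -0.0541, 0.0556]
tool_rot: [0.001, 0.674, 0.739, 0.0]
contact_force: [0.6, 0.2, -0.3]
opening: 0.216
grip_force: 0.0
```

Request:
{"fn": "step_arm", "kwargs": {
  "commands": [
    [[0, 0, 0], [-0.05, 0.5, 0], 2],
    [[0, 0, 0], [-0.05, 0.5, 0], 2],
    [[0, 0, 0], [-0.05, 0.5, 0], 2],
    [[0, 0, 0], [-0.05, 0.5, 0], 2],
    [[0, 0, 0], [-0.05, 0.5, 0], 2],
    [[0, 0, 0], [-0.05, 0.5, 0], 2],
    [[0, 0, 0], [-0.05, 0.5, 0], 2],
    [[0, 0, 0], [0, 0, 0], 2]
  ]
}}

```text
clock: 7.9
eef_pos: [0.475, -0.0198, 0.0544]
tool_rot: [-0.0, 0.674, 0.738, -0.0]
contact_force: [-0.3, 1.3, -1.0]
opening: 0.212
grip_force: 0.0
```

```bash
python3 - <<'E'
from h import *
s=r.state();print("tcp",led(s["eef_pos"]),s["eef_pos"][2],s["contact_force"]);print(wplate())
p=r.snapshot("wrist");cv2.imwrite("pics/c6.png",p["color"][:,:,::-1])
E
```

```text
tcp [-11.2   8.7] 0.05443574132434739 [-0.30638277  1.26916715 -1.02761553]
([214.8, 140.8, 94.5, 103.0], ((-9.788993835449219, 23.27237319946289), (89.16674041748047, 69.82698822021484), 84.51095581054688), [[-48.79999923706055, -17.799999237060547], [20.700000762939453, -24.399999618530273], [29.200000762939453, 64.30000305175781], [-40.29999923706055, 71.0]])
```

View pics/c6.png

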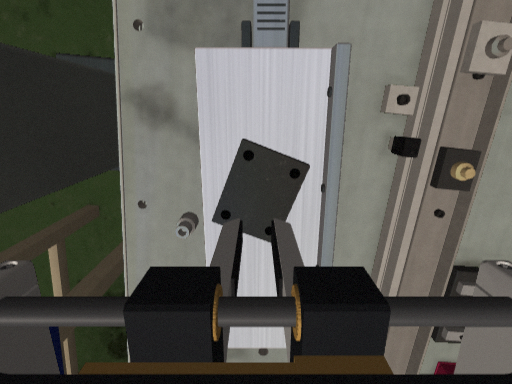

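```bash
python3 - <<'E'
from h import *
p=r.snapshot("wrist")
for u,v in((244,139),(309,164),(270,241),(213,219)):print(led(ray(p,u,v,.058)))
e=r.state()["eef_pos"]
for x in(-22,-10,0,10,22):
  for y in(-8,8): print(x,y,np.round(proj(p,e+np.r_[(x*EX+y*EY)/1000,0])),end=" ")
print(proj(p,e))
E
```

```text
[-20.5  68.5]
[27.6 50.1]
[ -0.6 -12.6]
[-45.7   6.3]
-22 -8 [229. 225.] -22 8 [229. 206.] -10 -8 [244. 225.] -10 8 [244. 206.] 0 -8 [257. 225.] 0 8 [257. 206.] 10 -8 [269. 225.] 10 8 [269. 206.] 22 -8 [284. 225.] 22 8 [285. 206.] (np.float64(256.82123417327534), np.float64(215.3028729903273))
```

The plate has not moved and the fingers passed over it, so the true tip is higher than the reported TCP z. That also explains the low pad contact. I'll check it by projection.

```bash
python3 - <<'E'
from h import *
p=r.snapshot("wrist");e=r.state()["eef_pos"];print(e,r.state()["opening"],p["fx"],(-np.array(p["R"]).T@np.array(p["t"])))
for b in(0,.01,.02,.03,.04):
  print(b,[np.round(proj(p,e+np.r_[(x*EX+y*EY)/1000,b])).tolist() for x in(-10,10,22) for y in (-8,8)])
E
```

```text
[ 0.47512941 -0.02051254  0.05444133] 0.21692510342701884 280.4226322668205 [0.46803993 0.05854662 0.26429358]
0 [[244.0, 225.0], [244.0, 206.0], [269.0, 225.0], [270.0, 206.0], [284.0, 225.0], [285.0, 206.0]]
0.01 [[244.0, 230.0], [244.0, 210.0], [270.0, 230.0], [270.0, 210.0], [285.0, 230.0], [286.0, 210.0]]
0.02 [[243.0, 235.0], [243.0, 215.0], [270.0, 235.0], [271.0, 215.0], [287.0, 235.0], [287.0, 215.0]]
0.03 [[243.0, 241.0], [242.0, 220.0], [271.0, 241.0], [271.0, 220.0], [288.0, 241.0], [289.0, 220.0]]
0.04 [[242.0, 248.0], [241.0, 226.0], [272.0, 248.0], [272.0, 226.0], [290.0, 248.0], [291.0, 226.0]]
```

The projection confirms the tip is about 31 mm above the reported TCP. I'll back off behind the plate and feel for the deck at a reported z of about 0.018.

Request:
{"fn": "step_arm", "kwargs": {
  "commands": [
    [[0, 0, 0], [0.22, -2.5, 0], 2],
    [[0, 0, 0], [0.22, -2.5, 0], 2],
    [[0, 0, 0], [0, 0, -1.6], 2],
    [[0, 0, 0], [0, 0, -1.2], 2],
    [[0, 0, 0], [0, 0, -0.3], 2],
    [[0, 0, 0], [0, 0, 0], 2]
  ]
}}

```text
clock: 8.75
eef_pos: [0.4792, -0.07, 0.023]
tool_rot: [-0.001, 0.674, 0.738, -0.0]
contact_force: [0.2, -0.5, -0.4]
opening: 0.21
grip_force: 0.0
```

Request:
{"fn": "step_arm", "kwargs": {
  "commands": [
    [[0, 0, 0], [0, 0, -0.2], 2],
    [[0, 0, 0], [0, 0, -0.1], 2]
  ]
}}

```text
clock: 8.95
eef_pos: [0.4798, -0.0702, 0.0207]
tool_rot: [0.0, 0.674, 0.738, 0.0]
contact_force: [0.8, 0.3, 0.4]
opening: 0.216
grip_force: 0.0
```

Request:
{"fn": "step_arm", "kwargs": {
  "commands": [
    [[0, 0, 0], [0, 0, -0.1], 2],
    [[0, 0, 0], [0, 0, -0.05], 2]
  ]
}}

```text
clock: 9.15
eef_pos: [0.4796, -0.0703, 0.0191]
tool_rot: [0.0, 0.675, 0.738, 0.0]
contact_force: [0.3, 0.6, -1.1]
opening: 0.214
grip_force: 0.0
```

Request:
{"fn": "step_arm", "kwargs": {
  "commands": [
    [[0, 0, 0], [0, 0, -0.1], 2],
    [[0, 0, 0], [0, 0, -0.05], 2]
  ]
}}

```text
clock: 9.35
eef_pos: [0.4797, -0.0704, 0.0182]
tool_rot: [0.0, 0.675, 0.738, 0.0]
contact_force: [-6.7, 2.0, 16.4]
opening: 0.214
grip_force: 8.6
```

Request:
{"fn": "step_arm", "kwargs": {
  "commands": [
    [[0, 0, 0], [0, 0, -0.05], 2],
    [[0, 0, 0], [0, 0, -0.05], 2]
  ]
}}

```text
clock: 9.55
eef_pos: [0.4797, -0.0704, 0.0181]
tool_rot: [0.0, 0.675, 0.738, 0.0]
contact_force: [-12.9, 2.6, 31.3]
opening: 0.212
grip_force: 15.8
```

The deck is found at a reported z of 0.018. I'll raise 4 mm and push.

Request:
{"fn": "step_arm", "kwargs": {
  "commands": [
    [[0, 0, 0], [0, 0, 0.4], 2],
    [[0, 0, 0], [-0.09, 1, 0], 2],
    [[0, 0, 0], [-0.05, 0.5, 0], 2],
    [[0, 0, 0], [-0.04, 0.4, 0], 2],
    [[0, 0, 0], [-0.04, 0.4, 0], 2],
    [[0, 0, 0], [-0.04, 0.4, 0], 2],
    [[0, 0, 0], [-0.04, 0.4, 0], 2],
    [[0, 0, 0], [-0.04, 0.4, 0], 2]
  ]
}}

```text
clock: 10.35
eef_pos: [0.476, -0.035, 0.0204]
tool_rot: [-0.0, 0.675, 0.738, -0.0]
contact_force: [-0.4, -0.2, -0.0]
opening: 0.217
grip_force: 0.2
```

```bash
python3 - <<'E'
from h import *
s=r.state();print("tcp",led(s["eef_pos"]),s["eef_pos"][2],s["contact_force"])
p=r.snapshot("wrist");cv2.imwrite("pics/c7.png",p["color"][:,:,::-1])
E
```

```text
tcp [-11.6  -6.5] 0.02037276915036374 [-0.35094643 -0.18541295 -0.00086381]
```

View pics/c7.png

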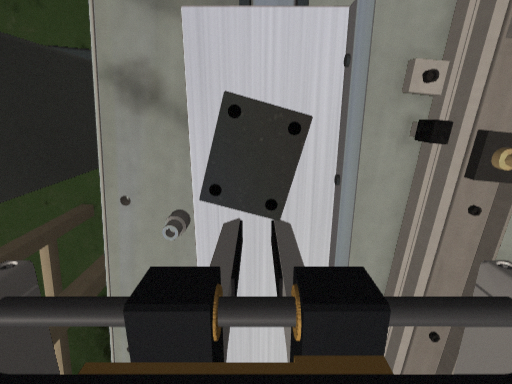

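The plate is moving and squaring up, with its rear corner at (278,220). All ten views are used, so from here I'll go by numbers.

Request:
{"fn": "step_arm", "kwargs": {
  "commands": [
    [[0, 0, 0], [-0.04, 0.4, 0], 2],
    [[0, 0, 0], [-0.04, 0.5, 0], 2],
    [[0, 0, 0], [-0.04, 0.5, 0], 2],
    [[0, 0, 0], [-0.05, 0.5, 0], 2],
    [[0, 0, 0], [-0.05, 0.5, 0], 2],
    [[0, 0, 0], [-0.05, 0.5, 0], 2],
    [[0, 0, 0], [-0.05, 0.5, 0], 2],
    [[0, 0, 0], [0, 0, 0], 2]
  ]
}}

```text
clock: 11.2
eef_pos: [0.4728, -0.0008, 0.0205]
tool_rot: [-0.0, 0.674, 0.738, 0.0]
contact_force: [0.5, 0.5, -0.0]
opening: 0.214
grip_force: 0.0
```

```bash
cat >> h.py <<'E'
def wp2(lim=219):
    p=r.snapshot("wrist");s=p["color"].astype(int).sum(2)
    d=r.search_frame(p,"plate_mid");x,y,w,h=[int(k) for k in d[0]["box"]]
    m=np.zeros(s.shape,np.uint8);sl=(slice(max(y-8,0),min(y+h+8,lim)),slice(max(x-8,0),x+w+8));m[sl]=(s[sl]<330)
    c=max(cv2.findContours(m,0,1)[0],key=cv2.contourArea)[:,0]
    W=np.array([led(ray(p,a,q,.058)) for a,q in cv2.convexHull(c)[:,0]],np.float32)
    R=cv2.minAreaRect(W);print([d[0]["box"],d[0]["confidence"]],[np.round(k,1) for k in R],np.round(cv2.boxPoints(R),1).tolist())
    s=r.state();print("tcp",led(s["eef_pos"]),s["eef_pos"][2],s["contact_force"].round(1))
E
python3 -c "
from h import *
wp2()"
```

```text
[[192.6, 108.2, 88.2, 115.7], 0.6] [array([-23.7,  73.9]), array([67.6, 54.6]), np.float64(90.0)] [[-51.0, 40.099998474121094], [3.5999999046325684, 40.099998474121094], [3.5999999046325684, 107.69999694824219], [-51.0, 107.69999694824219]]
tcp [-11.7  27.4] 0.020464450471091647 [-0.5  0.4 -0.4]
```

Request:
{"fn": "step_arm", "kwargs": {
  "commands": [
    [[0, 0, 0], [-0.03, 0.5, 0], 2],
    [[0, 0, 0], [-0.04, 0.5, 0], 2],
    [[0, 0, 0], [-0.04, 0.5, 0], 2],
    [[0, 0, 0], [-0.04, 0.5, 0], 2],
    [[0, 0, 0], [-0.04, 0.5, 0], 2],
    [[0, 0, 0], [-0.04, 0.5, 0], 2],
    [[0, 0, 0], [-0.04, 0.5, 0], 2],
    [[0, 0, 0], [0, 0, 0], 2]
  ]
}}

```text
clock: 12.1
eef_pos: [0.4701, 0.0342, 0.0204]
tool_rot: [-0.0, 0.674, 0.738, 0.0]
contact_force: [-0.4, -0.4, -1.0]
opening: 0.216
grip_force: 0.0
```

```bash
python3 -c "
from h import *
wp2()"
```

```text
[[192.3, 110.4, 90.5, 111.1], 0.91] [array([-21.4, 111.6]), array([59. , 72.6]), np.float64(0.0)] [[-50.900001525878906, 147.89999389648438], [-50.900001525878906, 75.30000305175781], [8.100000381469727, 75.30000305175781], [8.100000381469727, 147.89999389648438]]
tcp [-11.2  62.5] 0.020444325959596915 [ 0.2 -0.9  0.3]
```

Request:
{"fn": "step_arm", "kwargs": {
  "commands": [
    [[0, 0, 0], [-0.03, 0.4, 0], 2],
    [[0, 0, 0], [-0.03, 0.4, 0], 2],
    [[0, 0, 0], [0, 0, 0], 2],
    [[0, 0, 0], [0.1, -1, 0], 2],
    [[0, 0, 0], [0.2, -2, 0], 2],
    [[0, 0, 0], [0, -1, 4], 2],
    [[0, 0, 0], [0, -4, 4], 2],
    [[0, 0, 0], [0, -4, 3], 2]
  ]
}}

```text
clock: 13.0
eef_pos: [0.4725, -0.075, 0.1277]
tool_rot: [0.0, 0.674, 0.739, 0.0]
contact_force: [0.4, -0.7, -0.1]
opening: 0.212
grip_force: 0.0
```

```bash
python3 - <<'E'
from h import *
wp2(384)
p=r.snapshot("top");d,pl=measure(p);print("deck",d,"plate",led(np.array(pl[0])/1000),pl[1:],np.round([led(q/1000) for q in cv2.boxPoints(pl)],1).tolist())
for n,z in(("plate_mid",.058),("stop_pad",.03),("ring",.012),("bush",.018),("fitting",.03)):
    for b in [k["box"] for k in r.search_frame(p,n)[:2]]:
        X=ray(p,b[0]+b[2]/2,b[1]+b[3]/2,z);print(n,np.round(b),X.round(3),led(X))
E
```

```text
[[220.9, 0.0, 63.9, 63.6], 0.7] [array([-23.8, 103.2]), array([47.1, 54.5]), np.float64(90.0)] [[-51.0, 79.69999694824219], [3.5, 79.69999694824219], [3.5, 126.80000305175781], [-51.0, 126.80000305175781]]
tcp [-17.3 -49.1] 0.12965644956592262 [ 0.7  0.2 -0.7]
deck ((477.9664306640625, 9.519508361816406), (96.65090942382812, 183.7541961669922), 5.075577735900879) plate [ -9.7 -96.6] ((123.77338409423828, 172.2542266845703), 89.0669174194336) [[-101.9, -149.0], [69.4, -167.3], [82.6, -44.3], [-88.7, -25.9]]
plate_mid [139. 180.  36.  37.] [0.429 0.301 0.058] [-27.6 332. ]
plate_mid [248. 172.  36.  31.] [0.455 0.081 0.058] [-22.5 110.8]
stop_pad [236. 172.  16.  13.] [0.474 0.126 0.03 ] [  0.5 154.2]
ring [205. 160.  17.  25.] [0.488 0.193 0.012] [ 20.6 219.5]
bush [207. 199.  17.  13.] [0.417 0.188 0.018] [-49.9 220.7]
fitting [326. 208.   6.   6.] [ 0.408 -0.049  0.03 ] [-81.1 -14.4]
```

```bash
python3 - <<'E'
from h import *
p=r.snapshot("top");s=p["color"].astype(int).sum(2)
m=np.zeros(s.shape,np.uint8);m[165:210,235:295]=s[165:210,235:295]<230
m=cv2.morphologyEx(m,cv2.MORPH_OPEN,np.ones((3,3)))
c=max(cv2.findContours(m,0,1)[0],key=cv2.contourArea)[:,0]
W=np.array([led(ray(p,a,b,.058)) for a,b in c],np.float32);R=cv2.minAreaRect(W);print(R,cv2.boxPoints(R).round(1).tolist())
for t in(-30,-15,0): # gray profile along plate length
    print(t,[(y,int(s[int(round(v)),int(round(u))])) for y in range(70,170,4) for u,v in[proj(p,np.r_[O+(t-8)*EX/1000+y*EY/1000,.058])]])
E
```

```text
((-20.69965934753418, 104.94136047363281), (45.415340423583984, 48.23457717895508), 89.52843475341797) [[-45.0, 82.4000015258789], [3.200000047683716, 82.0], [3.5999999046325684, 127.4000015258789], [-44.599998474121094, 127.80000305175781]]
-30 [(70, 681), (74, 680), (78, 632), (82, 238), (86, 139), (90, 120), (94, 219), (98, 231), (102, 233), (106, 238), (110, 233), (114, 243), (118, 236), (122, 244), (126, 238), (130, 247), (134, 227), (138, 160), (142, 194), (146, 243), (150, 379), (154, 399), (158, 387), (162, 409), (166, 400)]
-15 [(70, 688), (74, 687), (78, 619), (82, 213), (86, 218), (90, 227), (94, 225), (98, 226), (102, 232), (106, 224), (110, 227), (114, 238), (118, 236), (122, 237), (126, 236), (130, 236), (134, 236), (138, 236), (142, 237), (146, 239), (150, 289), (154, 399), (158, 420), (162, 417), (166, 418)]
0 [(70, 689), (74, 689), (78, 648), (82, 233), (86, 201), (90, 182), (94, 204), (98, 207), (102, 218), (106, 219), (110, 221), (114, 218), (118, 220), (122, 227), (126, 228), (130, 230), (134, 237), (138, 215), (142, 214), (146, 245), (150, 400), (154, 384), (158, 400), (162, 477), (166, 454)]
```

Two cameras agree: the plate is square, its centre is about 15 mm short of the end (overhang about 20 mm) and x is about −23 mm. The bystanders are unmoved and the arm is clear. I'll hand it in.

```bash
python3 -c "
from station import r
print(r.finish_job())"
```

```text
the job is handed in; nothing more can be done
None
```

The job is handed in, but no verdict came back: the drop stop is pressed to its hard end, the plate lies square to the ledge and overhangs by about 20 mm (measured from the images), and the ring, bush and fitting show no movement beyond measuring error.

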